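# Load the bracket and hold out the ball tray

## Robot

A 6-joint arm with a two-finger parallel gripper is mounted at the origin on the work surface. World frame = base frame: x ahead of the robot, y to its left, z up, the work surface at z = 0. Lengths are in m, angles in rad, forces in N, time in s.
With the tool pointing down it reaches from about 0.275 to 0.75 m from the base axis. Payload 10.2 kg.
Tool frame: the origin (TCP) lies on the centre line of the jaws, within the pads' length; the fingertips stand 17 mm ahead of it and the grasp point (between the pads) lies 2 mm behind it; x points along the fingers, y is the direction in which the jaws open and shut, and the axes are right-handed (so a half turn about x gives the same grasp; the last joint's range is limited). The gripper opens to 85 mm and grips with 20 to 120 N. Pads are 22 mm wide; open, the fingers measure 114 mm over their backs; the gripper's body (76 mm by 85 mm) begins 54 mm behind the grasp point. The pads swing forward as they close: fully open they stand 13 mm farther back than shut.
Start: joints at [0.931, 0.313, 1.498, -0, 1.331, -0.223], TCP at [0.213, 0.48, 0.248] pointing down, gripper open.
Joint ranges: [-2.94, 2.94], [-0.97, 2.17], [0.19, 2.56], [-1.23, 4.37], [0.02, 3.11], [-2.88, 2.88]. Speed limits (rad/s): [2.39, 2.39, 3.01, 3.14, 3.14, 3.14].

## Interface

Orientations are given as a 3x3 rotation matrix whose columns are the frame's x, y, z axes.
In Python, from station import ctrl, optics gives the robot as it stands.
- The arm moves only by the tool jog_arm, never from a script. Its argument "increments" is a list that holds one entry, the list of rows, each a list of 6 numbers: the shift along the tool's x, y, z in m, then the turn, a rotation vector about the tool's x, y, z in rad. A call has 1 to 12 rows; each row is the pose to reach, as a shift and turn from the pose measured when the call began, along the tool's axes at that moment; what a row does not reach only later rows make up. A row lasts 1/8 s, in which the tool goes at most 62.5 mm and 10.7 degrees, less where a joint would pass 70% of its speed; a pose out of reach is approached as far as the arm can. A call with a gripper value outside its range is refused whole. "jaw" is the opening, from 0 (shut) to 1 (fully open), set as the call begins (left out, the last holds). The fingers move at their own pace and stop on an object; "squeeze" is the grip in N (left out, the last holds). Time passes only in rows, so rows that repeat a pose let the fingers close. It gives the time, the measured TCP pose, the force and the opening at its end, in the units of the state.
- ctrl.get_obs(): the state, without advancing time (a new reading comes with each control period).
- optics.snapshot(name): name is "side" or "top"; returns a dict with "color" (420x560x3 uint8, red, green, blue), "depth" (420x560 float32, m along the optical axis (not along the pixel's ray), 0 where there is no reading), "fx", "fy", "cx", "cy" (pixels), "cam_to_world" (4x4, takes a point from camera to world coordinates). Camera axes: x right, y down, z forward; pixel columns grow to the right and rows downward; lengths in m; the calibration is good to about 2 mm. A picture is of the moment at which its call begins.
- ctrl.close_job(): hands the job in, once; it reports no verdict.
The state is a dict: "clock": time; "qpos": joint angles; "qvel": joint speeds; "joint_torque": joint torques, N m; "ee_pos": TCP position; "tool_rot": TCP orientation; "ft_force": force on the tool from outside, world axes, zero at the start; "torque": the same for the moment, N m; "finger_gap": opening from 0.0 (shut) to 1.0 (fully open).
Only numpy, scipy, OpenCV 4.12 (cv2) and the standard library are available. Lean on these libraries where they do the work, as an engineer would, in place of code of your own. Each camera call takes 0.05 s, during which the arm holds its last target.

## Task

With the tray still standing on the bench, lay the brass-coloured bracket flat in the tray's T-shaped compartment, the way round that it fits, and let go of it. Then lift the tray by its upright grip, carry it gently so that the loose steel ball never leaves its pocket, and finish holding it still and level with its grip over the middle of the yellow hand-over pad, about 10 cm above it, ready for a colleague to take: do not set it down or let go. Leave the black bracket and the other things on the bench where they are.

Things in the scene. Friction and masses are not known exactly. Their poses are not given: they have to be found in the camera images.
- tray: Loose white tray, blue fittings, 0.4 kg. Plate 190 (x) by 116 (y), 6 mm thick. Origin: centre of the underside; z up. Amid it an upright blue grip plate to lift it by: 50 mm along x, 12 mm thick along y, top 70 mm above the underside (foot flange 60 x 24 mm, 4 high). Bracket compartment at the -x end, ball pocket at the +x end; loaded, it balances about the grip. Bench top is z = 0
- tray_grip (a point): On the tray's grip plate, mid length, mid thickness, 56 mm above the tray's underside (14 mm below the grip's top edge): a good place to pinch it across its 12 mm, fingers closing along the tray's y. Axes as the tray's
- tray_slot (a point): Where the bracket's origin belongs: plate top (6 mm above underside) at tray x = -62, y = +6 mm. Axes as the tray's. Round it a T-shaped outline of blue walls 3 mm thick, 5 high, 4 mm larger than the bracket all round: narrow part (30 mm inside) towards the tray's -y, wide part (52 mm) at its +y. So the bracket's x axis must point along the tray's +y; no other way fits
- tray_pocket (a point): Centre of the ball when it lies in the middle of its pocket: x = +62, y = 0, 18.5 mm above the tray's underside. The pocket is a flat black spot ringed by a rim, 36 mm inside diameter, only 5 mm high above the plate
- ball_center (a point): Centre of the loose steel ball, 25 mm diameter, 64 g, free to roll in the tray's pocket; a hard jolt or a steep tilt sends it over the rim
- bracket: Brass-coloured flat bracket, about 60 g. T-shaped foot 5 mm thick, 82 long: shank 22 wide from x = -47 to +9, head 44 wide from x = +9 to +35 mm. At the origin a block stands on it: 14 mm along x, 22 along y, top 37 mm above the underside; pinch it by its 14 mm (fingers closing along x). Origin: underside, below the block's centre; x towards the wide head, z up
- bracket_head (a point): Middle of the end edge of the bracket's wide head, x = +35 mm in the bracket's frame, 2.5 mm above its underside
- pad: Hand-over mark fixed on the bench: flat round yellow pad, 140 mm diameter, 4 mm thick, with a white disc of 60 mm in its middle. Origin: centre of its underside (bench level)
- spare_bracket: Bracket of the same shape and size as bracket but black; a bystander, to be left alone. Frame as bracket
- dish: Small white round dish, 70 mm across, 16 mm high; bystander. Origin: centre of its underside
- jar: Small amber glass jar, 40 mm across, 55 mm high; bystander. Origin: centre of its underside
- flask: White plastic bottle with red cap, 56 mm across, 110 mm high; bystander. Origin: centre of its underside
- brush: Brush, 160 mm long, lying along its x axis; bystander. Origin: middle of its length, underside
- driver: Screwdriver with orange handle, 150 mm long, lying along its x axis; bystander. Origin: middle of its length, underside
- cap: Black lens cap, disc 44 mm across, 16 mm high; bystander. Origin: centre of its underside
Mind the look-alikes: they are no part of the job. What is shaped like the tray but green is not meant.

How it is judged:
By the outcome, as a careful person would: the job done as asked, in the order asked, and still so for the second after the job is handed in, while the arm keeps its last pose, push and grip.
It also fails if it takes over 69 s, if anything falls off the work surface, if the arm or the gripper's body presses on something with over 40 N, if the wrist force passes 120 N, or if a joint passes its speed limit or range.

## Working session

There is one attempt and no reset: what is moved stays moved. The work goes in short steps, Python scripts to look and compute and a tool call to move; the robot and the scene stay as the last step left them, time stands still between calls to the robot, and variables do not carry over. Pictures are saved under pics/ and viewed, and the job is handed in when it is done.

Besides the shell and the picture viewer there is one more tool, called by a JSON object that holds its "name" and its "arguments". jog_arm: Moves the arm, as the interface text tells. Its arguments: {"type":"object","properties":{"increments":{"type":"array"},"jaw":{"type":"number"},"squeeze":{"type":"number"}},"required":["increments"]}

```bash
mkdir -p pics
python3 - <<'E'
from station import ctrl, optics
import cv2, numpy as np
for n in ["top","side"]:
    s=optics.snapshot(n); cv2.imwrite(f"pics/{n}0.png",s["color"][:,:,::-1]); np.savez(f"{n}0.npz",**s)
    print(n,s["fx"],s["fy"],s["cx"],s["cy"]);print(s["cam_to_world"].round(4))
print(ctrl.get_obs())
E
```

```text
top 545.579389854868 545.579389854868 280.409853626463 205.03463840343318
[[-1.9000e-02 -9.7770e-01  2.0930e-01  2.1210e-01]
 [-9.9980e-01  1.8300e-02 -5.6000e-03 -1.2660e-01]
 [ 1.7000e-03 -2.0940e-01 -9.7780e-01  1.7812e+00]
 [ 0.0000e+00  0.0000e+00  0.0000e+00  1.0000e+00]]
side 437.7892515219171 437.7892515219171 275.5724498234539 198.98064909352178
[[ 0.8315 -0.3655  0.4183  0.0075]
 [-0.5555 -0.5424  0.6303 -0.9626]
 [-0.0035 -0.7564 -0.6541  0.9384]
 [ 0.      0.      0.      1.    ]]
{'clock': 0.1, 'qpos': array([ 9.30627246e-01,  3.13411648e-01,  1.49835434e+00,  7.46335968e-06,
        1.33100379e+00, -2.23375978e-01]), 'qvel': array([ 0.00108664, -0.00110191, -0.0030197 ,  0.00186727,  0.00027411,
        0.00104338]), 'joint_torque': array([ 3.10570511e-03, -4.12895465e+01, -2.60139960e+01, -1.51087256e-04,
        3.07792870e-03,  7.87005047e-05]), 'ee_pos': array([0.21240652, 0.47988573, 0.24778583]), 'tool_rot': array([[-7.08946912e-04,  4.04831397e-01,  9.14391074e-01],
       [-9.39716599e-04,  9.14390631e-01, -4.04831930e-01],
       [-9.99999307e-01, -1.14627282e-03, -2.67827630e-04]]), 'ft_force': array([ 0.43941483,  0.35979006, -0.34377779]), 'torque': array([-0.03347555, -0.02579185, -0.00046154]), 'finger_gap': 0.9968869846275796}
```

View pics/top0.png

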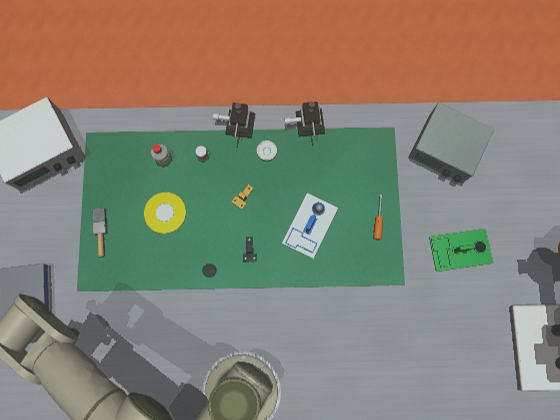

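View pics/side0.png

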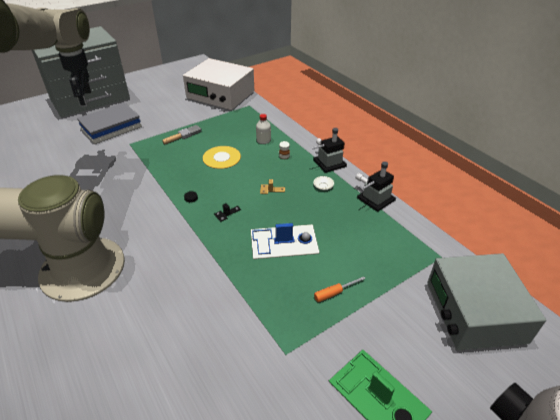

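```bash
cat > h.py <<'E'
import numpy as np, cv2
def pts(s):
    d=s["depth"]; v,u=np.mgrid[:d.shape[0],:d.shape[1]]
    c=np.stack([(u-s["cx"])/s["fx"]*d,(v-s["cy"])/s["fy"]*d,d,np.ones_like(d)],-1)
    return (c@np.array(s["cam_to_world"]).T)[...,:3]
def onplane(s,uv,z):
    uv=np.atleast_2d(uv).astype(float); T=np.array(s["cam_to_world"])
    r=np.c_[(uv[:,0]-s["cx"])/s["fx"],(uv[:,1]-s["cy"])/s["fy"],np.ones(len(uv))]@T[:3,:3].T
    t=(z-T[2,3])/r[:,2]; return T[:3,3]+t[:,None]*r
def proj(s,P):
    P=np.atleast_2d(P).astype(float); T=np.array(s["cam_to_world"]); c=(P-T[:3,3])@T[:3,:3]
    return np.c_[c[:,0]/c[:,2]*s["fx"]+s["cx"],c[:,1]/c[:,2]*s["fy"]+s["cy"]]
E
python3 - <<'E'
from h import *
a=dict(np.load("top0.npz"));b=dict(np.load("side0.npz"))
f=lambda s,u0,v0,w,h,k:cv2.resize(s["color"][v0:v0+h,u0:u0+w,::-1],None,fx=k,fy=k,interpolation=cv2.INTER_CUBIC)
c1=f(a,225,175,130,90,6);cv2.imwrite("pics/c1.png",c1)
c2=f(b,190,170,135,95,5.5);cv2.imwrite("pics/c2.png",c2)
for s in(a,b):
    hsv=cv2.cvtColor(s["color"],cv2.COLOR_RGB2HSV);P=pts(s)
    m=(hsv[...,0]>16)&(hsv[...,0]<32)&(hsv[...,1]>120)&(hsv[...,2]>90)
    n,l,st,ce=cv2.connectedComponentsWithStats(m.astype(np.uint8))
    for i in range(1,n):
        if st[i,4]>15: 
            q=P[l==i]; print(st[i],ce[i].round(1),np.median(q,0).round(3),q[:,2].min().round(3),q[:,2].max().round(3))
E
```

```text
[232 185  21  24 181] [242.  196.9] [ 0.619 -0.009  0.006] -0.007 1.781
[ 144  192   42   41 1059] [164.6 212.6] [0.573 0.247 0.004] -0.011 1.781
[203 146  38  23 531] [221.2 157. ] [0.569 0.243 0.004] -0.003 0.938
[269 180   4   4  16] [270.5 181.5] [ 0.619 -0.011  0.037] 0.033 0.04
[260 185   9   9  63] [264.3 189. ] [ 0.602 -0.001  0.005] -0.002 0.01
[272 187  13   5  47] [277.9 189.4] [ 0.638 -0.026  0.005] -0.001 0.938
```

View pics/c1.png

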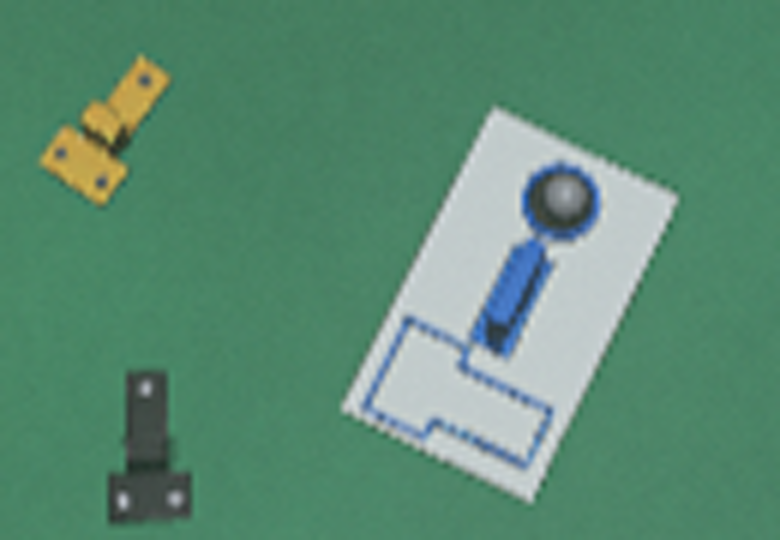

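View pics/c2.png

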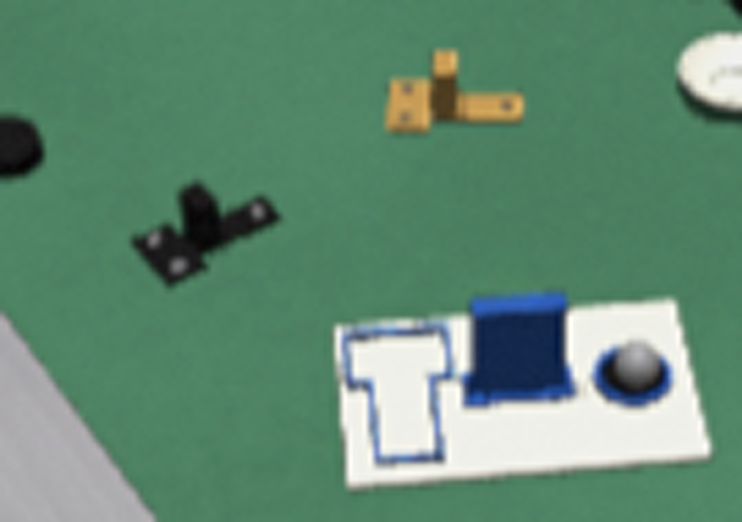

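```bash
cat >> h.py <<'E'
from scipy.optimize import minimize
def box(x0,x1,y0,y1,z0,z1): return np.array([[x,y,z] for x in(x0,x1) for y in(y0,y1) for z in(z0,z1)])/1000.
BR=[box(-47,9,-11,11,0,5),box(9,35,-22,22,0,5),box(-7,7,-11,11,0,37)]
TR=[box(-95,95,-58,58,0,6),box(-25,25,-6,6,0,70)]
def render(s,parts,p,z0,win,K=8):
    u0,v0,w,h=win; m=np.zeros((h*K,w*K),np.uint8); c,n=np.cos(p[2]),np.sin(p[2])
    for B in parts:
        Q=np.c_[c*B[:,0]-n*B[:,1]+p[0],n*B[:,0]+c*B[:,1]+p[1],B[:,2]+z0]
        uv=(proj(s,Q)-[u0,v0]+.5)*K-.5
        cv2.fillConvexPoly(m,cv2.convexHull(np.round(uv*16).astype(np.int32)),1,shift=4)
    return cv2.resize(m.astype(np.float32),(w,h),interpolation=cv2.INTER_AREA)
def fit(s,parts,p0,z0,soft,win,shift=False):
    u0,v0,w,h=win; t=soft[v0:v0+h,u0:u0+w]
    f=lambda x:np.abs(render(s,parts,[x[0],x[1],x[2]],z0,win)-t).sum()
    best=None
    for k in range(3):
        x0=p0 if best is None else best.x
        r=minimize(f,x0,method="Nelder-Mead",options=dict(initial_simplex=np.array(x0)+np.array([[0,0,0],[.006,0,0],[0,.006,0],[0,0,.1]])*(.6**k)*(-1)**k,xatol=1e-5,fatol=1e-2))
        if best is None or r.fun<best.fun: best=r
    return best.x,best.fun,t.sum()
def greenness(s):  # 1 = object, 0 = mat (soft), by chroma
    c=s["color"].astype(float); return c
E
python3 - <<'E'
from h import *
a=dict(np.load("top0.npz"));b=dict(np.load("side0.npz"))
for n,s in(("top",a),("side",b)):
    c=s["color"].astype(float)
    hsv=cv2.cvtColor(s["color"],cv2.COLOR_RGB2HSV)
    for nm,(u,v) in dict(bracket=(242,197) if n=="top" else (272,189),tray=(310,226)if n=="top" else (285,240)).items():
        k=25 if nm=="bracket" else 48
        win=(u-k,v-k,2*k,2*k)
        # soft mask: red-green diff for brass ; for tray: red or blue vs green mat
        g=c[v-k:v+k,u-k:u+k]
        print(n,nm,"bg",np.median(g[:3].reshape(-1,3),0),"mid",np.median(c[v-2:v+3,u-6:u+6].reshape(-1,3),0))
E
```

```text
top bracket bg [ 70. 127.  96.] mid [141.5 133.5  73. ]
top tray bg [ 71. 128.  98.] mid [ 71.5 121.  186.5]
side bracket bg [ 77. 129.  98.] mid [154. 127.  70.]
side tray bg [ 76. 128.  97.] mid [20.  41.  79.5]
```

```bash
cat >> h.py <<'E'
def fillin(s,m,uv):
    n,l,st,ce=cv2.connectedComponentsWithStats((m>.5).astype(np.uint8))
    d=np.abs(np.array(ce)-uv).sum(1)+np.where(st[:,4]<40,1e3,0); d[0]=1e6; i=d.argmin()
    b=(l==i).astype(np.uint8); cs,_=cv2.findContours(b,cv2.RETR_EXTERNAL,cv2.CHAIN_APPROX_NONE)
    f=np.zeros_like(b); cv2.drawContours(f,cs,-1,1,-1)
    near=cv2.dilate(f,np.ones((3,3))); inn=cv2.erode(f,np.ones((3,3)))
    return np.where(inn>0,1,np.where(near>0,m,0))
def brass(s):
    c=s["color"].astype(float); R,G=c[...,0],c[...,1]; return np.clip(((R-G)/(R+G+1)+.27)/.34,0,1)
def white(s):
    c=s["color"].astype(float); x=np.clip((c[...,0]-76)/(215-76),0,1); return x
E
python3 - <<'E'
from h import *
S=dict(top=dict(np.load("top0.npz")),side=dict(np.load("side0.npz")))
for n,s in S.items():
    u,v=dict(top=(242,197),side=(272,189))[n]
    m=brass(s); m[:v-24]=0;m[v+24:]=0;m[:,:u-24]=0;m[:,u+24:]=0
    # union of comps
    f=cv2.morphologyEx((m>.5).astype(np.uint8),cv2.MORPH_CLOSE,np.ones((3,3)))
    m=np.maximum(m,cv2.erode(f,np.ones((3,3))).astype(float))
    if n=="top": m=fillin(s,m,(u,v))
    print(n,"br",fit(s,BR,[.619,-.010,-2.1+0] if 0 else [.619,-.010,2.6],0,m,(u-25,v-25,50,50)))
    u,v=dict(top=(310,226),side=(285,240))[n]
    m=white(s);m=fillin(s,m,(u,v))
    parts=TR[:1] if n=="top" else TR
    if n=="side":
        c=s["color"].astype(float); bl=(c[...,2]>c[...,1]*1.15); q=np.maximum(white(s),bl); q=fillin(s,q,(u,v)); m=q
    p0=[.54,-.225,-.55]
    print(n,"tr",fit(s,parts,p0,0,m,(u-50,v-50,100,100)))
    P=pts(s)
    hsv=cv2.cvtColor(s["color"],cv2.COLOR_RGB2HSV)
    mm=(hsv[...,0]>16)&(hsv[...,0]<32)&(hsv[...,1]>120); k=dict(top=(164,212),side=(221,157))[n]
    mm=fillin(s,mm.astype(float),k)>.5; vv,uu=np.nonzero(mm)
    print("pad",onplane(s,[[uu.mean(),vv.mean()]],.004))
E
```

```text
top br (array([ 0.6233695 , -0.00999842,  2.51154699]), np.float64(8.84264261777582), np.float64(228.72599294096074))
top tr (array([ 0.52388367, -0.23231712, -0.47954258]), np.float64(64.53675809352518), np.float64(1943.453237410072))
pad [[0.57442741 0.2483708  0.004     ]]
side br (array([ 0.62068006, -0.00754474,  2.49500614]), np.float64(126.5264427357958), np.float64(325.71827670297967))
side tr (array([ 0.52196901, -0.22903489, -0.48384637]), np.float64(69.197279676259), np.float64(1956.7625899280574))
pad [[0.5709588  0.24664877 0.004     ]]
```

```bash
cat >> h.py <<'E'
from scipy.spatial.transform import Rotation as Ro
def goto(o,p,yaw):
    R=np.array(o["tool_rot"]); c,n=np.cos(yaw),np.sin(yaw)
    D=np.array([[0,c,n],[0,n,-c],[-1,0,0]]); D=np.column_stack([[0,0,-1],[c,n,0],np.cross([0,0,-1],[c,n,0])])
    return np.r_[R.T@(np.array(p)-o["ee_pos"]),Ro.from_matrix(R.T@D).as_rotvec()].round(4)
E
python3 -c "
from h import *;from station import ctrl
o=ctrl.get_obs();print(goto(o,[.622,-.0088,.18],2.505))
for k,y in((1,0),):
  a=dict(np.load('top0.npz'));print(onplane(a,[[162,160],[201,153],[267,150]],.05))"
```

```text
[ 6.800e-02 -2.810e-01  5.724e-01 -1.351e+00 -1.000e-03  8.000e-04]
[[ 0.74195612  0.25149745  0.05      ]
 [ 0.7637151   0.1230444   0.05      ]
 [ 0.77005776 -0.09563279  0.05      ]]
```

Brass bracket (242,197 in top) is the target, not the black one (250,250); the white tray (310,226), not the green one (462,250). The crops confirm both.

{"name": "jog_arm", "arguments": {"increments": [[[0.003, -0.012, 0.025, -0.06, 0, 0], [0.009, -0.035, 0.072, -0.18, 0, 0], [0.016, -0.063, 0.13, -0.32, 0, 0], [0.023, -0.094, 0.19, -0.47, 0, 0], [0.03, -0.124, 0.25, -0.62, 0, 0], [0.037, -0.152, 0.31, -0.77, 0, 0], [0.044, -0.183, 0.37, -0.92, 0, 0], [0.051, -0.21, 0.43, -1.07, 0, 0], [0.058, -0.24, 0.49, -1.2, 0, 0], [0.064, -0.265, 0.54, -1.3, -0.001, 0.001], [0.068, -0.281, 0.572, -1.351, -0.001, 0.001], [0.068, -0.281, 0.572, -1.351, -0.001, 0.001]]], "jaw": 1}}

```text
clock: 1.6
ee_pos: [0.6226, -0.0119, 0.178]
tool_rot: [[-0.002, -0.802, 0.597], [0.0, 0.597, 0.802], [-1.0, 0.002, -0.001]]
ft_force: [-0.3, 0.5, -0.5]
finger_gap: 0.996
```

```bash
python3 -c "
from h import *;from station import ctrl
o=ctrl.get_obs();print(o['clock'],o['ee_pos'],o['qpos'],goto(o,[.622,-.0088,.028],2.505))"
```

```text
1.6 [ 0.62262362 -0.01192058  0.17804252] [-2.06944251e-01  5.85204336e-01  1.27501641e+00 -1.55640960e-04
  1.28340090e+00 -2.70838209e+00] [ 0.15    0.0021  0.0023 -0.0035 -0.001  -0.0018]
```

{"name": "jog_arm", "arguments": {"increments": [[[0.01, 0.0005, 0.0005, -0.003, -0.001, -0.002], [0.03, 0.001, 0.001, -0.003, -0.001, -0.002], [0.055, 0.0015, 0.0015, -0.003, -0.001, -0.002], [0.08, 0.002, 0.002, -0.003, -0.001, -0.002], [0.105, 0.002, 0.002, -0.003, -0.001, -0.002], [0.125, 0.002, 0.002, -0.003, -0.001, -0.002], [0.14, 0.002, 0.002, -0.003, -0.001, -0.002], [0.148, 0.002, 0.002, -0.003, -0.001, -0.002], [0.15, 0.002, 0.002, -0.003, -0.001, -0.002], [0.15, 0.002, 0.002, -0.003, -0.001, -0.002]]]}}

```text
clock: 2.85
ee_pos: [0.6222, -0.0091, 0.0286]
tool_rot: [[0.001, -0.804, 0.595], [-0.0, 0.595, 0.804], [-1.0, -0.001, 0.0]]
ft_force: [-0.3, 0.6, 0.3]
finger_gap: 1.0
```

```bash
python3 -c "
from h import *;from station import ctrl,optics
o=ctrl.get_obs();print(o['ee_pos'],goto(o,[.622,-.0088,.028],2.505))
s=optics.snapshot('side');cv2.imwrite('pics/s1.png',cv2.resize(s['color'][120:240,200:350,::-1],None,fx=5,fy=5,interpolation=2))"
```

```text
[ 0.62216751 -0.00907288  0.02857375] [ 0.0006  0.0003  0.0001 -0.0005  0.0004  0.001 ]
```

View pics/s1.png

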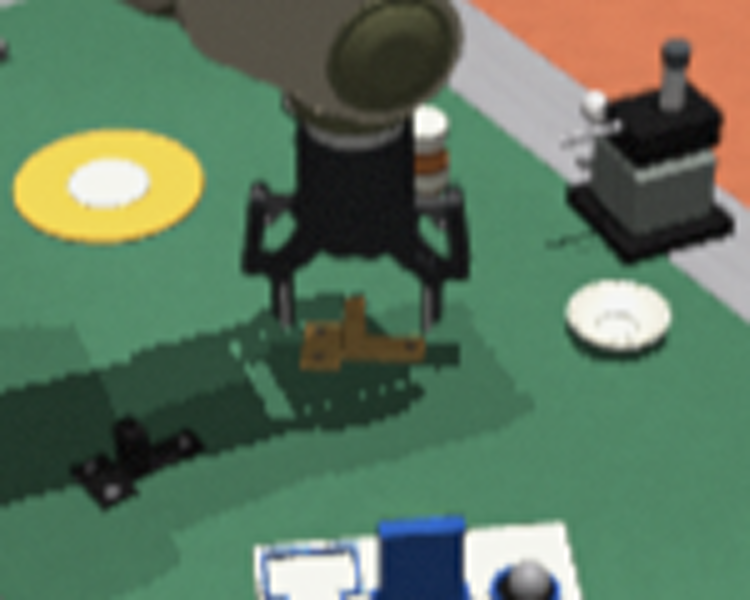

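Fingers straddle the brass block (crop ~355,320). Closing.

{"name": "jog_arm", "arguments": {"increments": [[[0, 0, 0, 0, 0, 0], [0, 0, 0, 0, 0, 0], [0, 0, 0, 0, 0, 0], [0, 0, 0, 0, 0, 0], [0, 0, 0, 0, 0, 0], [0, 0, 0, 0, 0, 0], [0, 0, 0, 0, 0, 0], [0, 0, 0, 0, 0, 0]]], "jaw": 0, "squeeze": 30}}

```text
clock: 3.9
ee_pos: [0.6223, -0.0092, 0.0288]
tool_rot: [[0.001, -0.804, 0.595], [-0.0, 0.595, 0.804], [-1.0, -0.001, 0.001]]
ft_force: [0.8, -0.9, 2.4]
finger_gap: 0.16
```

```bash
python3 -c "
from h import *;from station import ctrl,optics
o=ctrl.get_obs();print(o['ee_pos'],o['ft_force'],o['finger_gap'],goto(o,[.4708,-.1967,.15],1.089))"
```

```text
[ 0.62229697 -0.00916716  0.02876108] [ 0.80597454 -0.90647816  2.39090278] 0.15994404741110338 [-1.2140e-01  1.0000e-02 -2.4080e-01  1.4154e+00  1.5000e-03  8.0000e-04]
```

{"name": "jog_arm", "arguments": {"increments": [[[-0.005, 0, 0, 0, 0, 0], [-0.018, 0, 0, 0, 0, 0], [-0.04, 0, 0, 0, 0, 0], [-0.065, 0, 0, 0, 0, 0], [-0.09, 0, 0, 0, 0, 0], [-0.11, 0, 0, 0, 0, 0], [-0.12, 0, 0, 0, 0, 0], [-0.121, 0, 0, 0, 0, 0]]]}}

```text
clock: 4.9
ee_pos: [0.6222, -0.0091, 0.1504]
tool_rot: [[0.002, -0.804, 0.595], [-0.001, 0.595, 0.804], [-1.0, -0.002, 0.001]]
ft_force: [0.1, -0.3, -0.6]
finger_gap: 0.154
```

```bash
python3 -c "
from h import *;from station import ctrl,optics
o=ctrl.get_obs();print(o['ee_pos'],o['ft_force'],o['finger_gap'],goto(o,[.4708,-.1967,.15],1.089))"
```

```text
[ 0.62222601 -0.00910223  0.15035407] [ 0.07625496 -0.32308511 -0.55887603] 0.15371703304843864 [ 1.0000e-04  1.0100e-02 -2.4090e-01  1.4155e+00  2.4000e-03  1.1000e-03]
```

{"name": "jog_arm", "arguments": {"increments": [[[0, 0.0005, -0.008, 0.05, 0, 0], [0, 0.001, -0.027, 0.16, 0, 0], [0, 0.002, -0.05, 0.3, 0, 0], [0, 0.003, -0.077, 0.46, 0.001, 0], [0, 0.0045, -0.105, 0.62, 0.001, 0], [0, 0.006, -0.135, 0.79, 0.001, 0.001], [0, 0.007, -0.163, 0.96, 0.002, 0.001], [0, 0.008, -0.19, 1.12, 0.002, 0.001], [0, 0.009, -0.215, 1.27, 0.002, 0.001], [0, 0.01, -0.235, 1.38, 0.002, 0.001], [0, 0.01, -0.241, 1.4155, 0.002, 0.001], [0, 0.01, -0.241, 1.4155, 0.002, 0.001]]]}}

```text
clock: 6.4
ee_pos: [0.4708, -0.1967, 0.1498]
tool_rot: [[-0.0, 0.463, 0.887], [0.0, 0.887, -0.463], [-1.0, 0.0, -0.0]]
ft_force: [0.0, 0.6, -1.2]
finger_gap: 0.154
```

Run:
```python
from h import *;from station import ctrl,optics
o=ctrl.get_obs();print(o['ee_pos'],o['ft_force'],o['finger_gap'],goto(o,[.4708,-.1967,.15],1.089))
for n in ("top","side"):
    s=optics.snapshot(n); np.savez(n+"1.npz",**s)
    c=(200,120,150,130) if n=="side" else (260,160,100,100)
    cv2.imwrite(f'pics/{n}2.png',cv2.resize(s['color'][c[1]:c[1]+c[3],c[0]:c[0]+c[2],::-1],None,fx=4.5,fy=4.5,interpolation=2))
```

```text
[ 0.47083113 -0.19671759  0.14979933] [ 0.01064921  0.62506384 -1.23271885] 0.1540248388521942 [-0.0002  0.     -0.      0.0009 -0.0002 -0.0003]
```

View pics/side2.png

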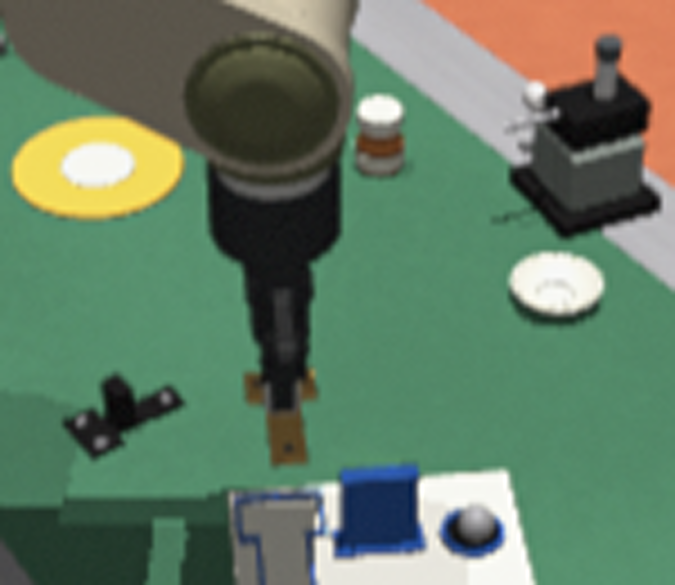

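View pics/top2.png

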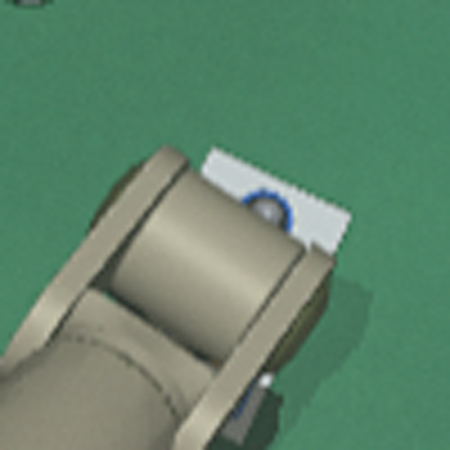

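{"name": "jog_arm", "arguments": {"increments": [[[0.008, 0, 0, 0.001, 0, 0], [0.025, 0, 0, 0.001, 0, 0], [0.045, 0, 0, 0.001, 0, 0], [0.065, 0, 0, 0.001, 0, 0], [0.083, 0, 0, 0.001, 0, 0], [0.096, 0, 0, 0.001, 0, 0], [0.103, 0, 0, 0.001, 0, 0], [0.103, 0, 0, 0.001, 0, 0], [0.103, 0, 0, 0.001, 0, 0]]]}}

```text
clock: 7.62
ee_pos: [0.4714, -0.1965, 0.0474]
tool_rot: [[0.001, 0.463, 0.887], [-0.0, 0.887, -0.463], [-1.0, 0.0, 0.001]]
ft_force: [0.1, -0.9, -0.2]
finger_gap: 0.161
```

Run:
```python
from h import *;from station import ctrl,optics
o=ctrl.get_obs();print(o['ee_pos'],o['ft_force'],goto(o,[.4708,-.1967,.0348],1.089))
for n in ("side",):
    s=optics.snapshot(n); np.savez(n+"2.npz",**s)
    c=(235,205,85,65)
    img=cv2.resize(s['color'][c[1]:c[1]+c[3],c[0]:c[0]+c[2],::-1],None,fx=9,fy=9,interpolation=2)
    cv2.imwrite(f'pics/{n}3.png',img)
    # overlay predicted bracket foot (from TCP) and tray slot from fits in side frame
    t=np.array([.52197,-.22903,-.4838]); cc,ss=np.cos(t[2]),np.sin(t[2])
    ov=img.copy()
    def L(x,y,z):
        return np.c_[cc*x-ss*y+t[0],ss*x+cc*y+t[1],np.full(len(x),z)]
    def dr(P,col):
        uv=((proj(s,P)-[c[0],c[1]]+.5)*9-.5); cv2.polylines(ov,[np.round(uv).astype(np.int32)],True,col,1)
    bx=np.array([-47,9,9,35,35,9,9,-47])/1e3; by=np.array([-11,-11,-22,-22,22,22,11,11])/1e3
    dr(L(-.062-by,.006+bx,.006),(0,0,255))
    g=4e-3; gx=np.array([-51,5,5,39,39,5,5,-51])/1e3; gy=np.array([-15,-15,-26,-26,26,26,15,15])/1e3
    dr(L(-.062-gy,.006+gx,.011),(255,0,255))
    p=o['ee_pos']; R=o['tool_rot']; X=R[:2,1]; Y=np.array([-X[1],X[0]])
    P=np.c_[p[0]+bx*X[0]+by*Y[0],p[1]+bx*X[1]+by*Y[1],np.full(8,p[2]-.0288+.005)]
    dr(P,(0,255,255))
    cv2.imwrite('pics/side3o.png',ov)
```

```text
[ 0.47140018 -0.19649417  0.04740992] [ 0.0975109  -0.90900061 -0.1746703 ] [ 0.0126 -0.0005 -0.0005  0.001   0.001  -0.0001]
```

View pics/side3.png

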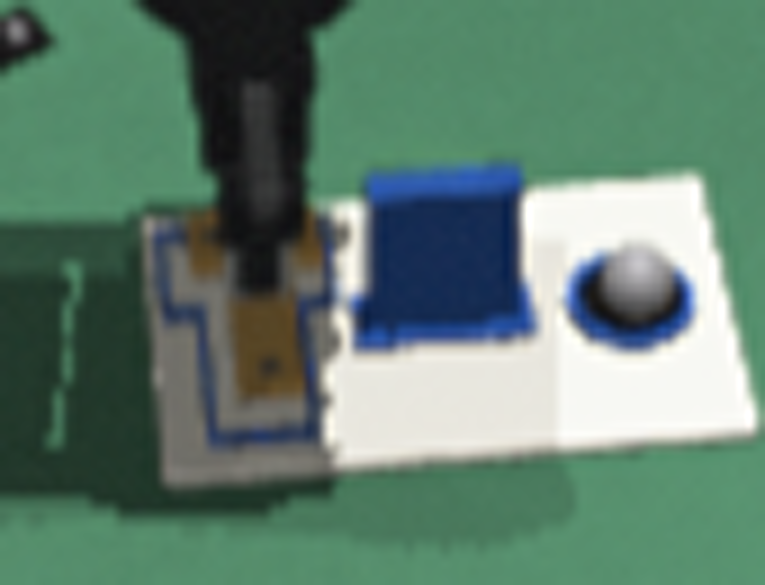

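View pics/side3o.png

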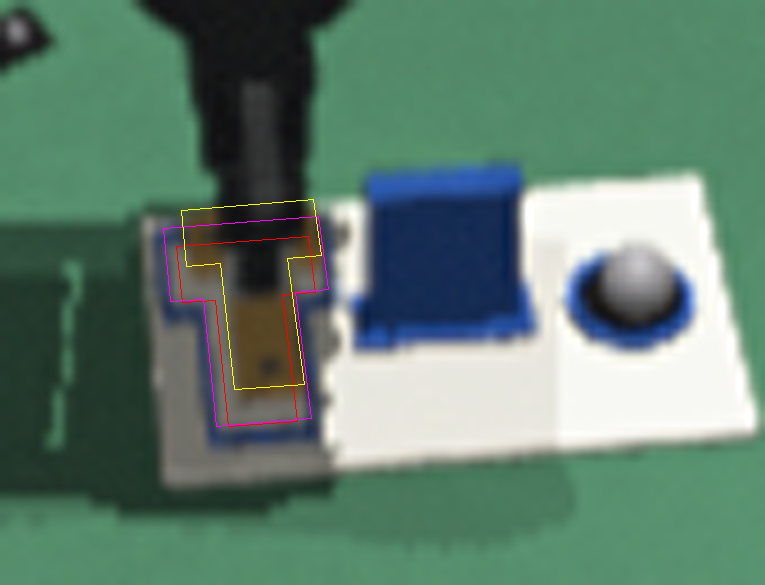

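```bash
cat > slot.py <<'E'
from h import *
def ring(): 
    # walls as boxes in tray frame, mm
    ox,oy=-62,6
    def T(pts): return [(ox-y,oy+x) for x,y in pts]
    inn=T([(-51,-15),(5,-15),(5,-26),(39,-26),(39,26),(5,26),(5,15),(-51,15)])
    W=[]
    for i in range(8):
        a,b=np.array(inn[i],float),np.array(inn[(i+1)%8],float); d=(b-a)/np.linalg.norm(b-a); n=np.array([d[1],-d[0]])
        # outward test
        m=(a+b)/2+n; 
        if cv2.pointPolygonTest(np.array(inn,np.float32),(float(m[0]),float(m[1])),False)>0:n=-n
        c=np.array([a,b,b+3*n,a+3*n]); W.append(np.r_[np.c_[c,np.full(4,6)],np.c_[c,np.full(4,11)]]/1e3)
    return W
def fit2(s,parts,p0,z0,soft,win,wt,yawfix=False):
    u0,v0,w,h=win;t=soft[v0:v0+h,u0:u0+w];q=wt[v0:v0+h,u0:u0+w]
    f=lambda x:(q*np.abs(render(s,parts,[x[0],x[1],p0[2] if yawfix else x[2]],z0,win)-t)).sum()
    x0=np.array(p0)
    for k in range(4):
        r=minimize(f,x0,method="Nelder-Mead",options=dict(initial_simplex=x0+np.array([[0,0,0],[.004,0,0],[0,.004,0],[0,0,.03]])*(.6**k)*(-1)**k,xatol=1e-5,fatol=1e-3)); x0=r.x
    return x0,r.fun
E
python3 - <<'E'
from slot import *
for n,f in(("side","side0"),("side","side2"),("top","top0")):
    s=dict(np.load(f+".npz"));c=s["color"].astype(float)
    blue=np.clip(((c[...,2]-c[...,0])/(c.sum(2)+1)-.05)/.3,0,1)
    if f=="side2": win=(249,226,26,30)
    elif n=="side": win=(248,226,30,30)
    else: win=(282,226,38,30)
    wt=np.ones_like(blue)
    if f=="side2": wt[:241]=0
    print(f,fit2(s,ring(),[.523,-.2307,-.482],0,blue,win,wt,yawfix=(f=="side2")))
s=dict(np.load("side2.npz"));m=np.clip(brass(s),0,1)
wt=np.ones_like(m); wt[:238]=0
c=s["color"].astype(float);m=np.clip(((c[...,0]-c[...,2])/(c.sum(2)+1)-.0)/.3,0,1); 
print(np.round(m[236:254,258:272],1))
print(np.round(m[240,:][255:275],1))
g=(c[...,1]>c[...,0]*1.2); m[g]=0
win=(249,226,26,30);wt[:239]=0
print(fit2(s,BR[:2],[.4714,-.1965,1.089],.0474-.0288,m,win,wt,True))
E
```

```text
side0 (array([ 0.52175816, -0.22982606, -0.50676072]), np.float64(139.92623984195774))
side2 (array([ 0.52231696, -0.22878115, -0.48004136]), np.float64(37.93182703618089))
top0 (array([ 0.52419039, -0.23153114, -0.46562022]), np.float64(131.17460710323564))
[[0.1 0.1 0.  0.  0.  0.  0.  0.  0.  0.2 0.1 0.1 0.1 0. ]
 [0.1 0.1 0.1 0.  0.  0.3 0.3 0.4 0.2 0.4 0.  0.  0.  0. ]
 [0.1 0.1 0.3 0.4 0.5 0.6 0.7 0.7 0.6 0.5 0.  0.  0.  0. ]
 [0.1 0.1 0.4 0.7 0.8 0.8 0.8 0.9 0.9 0.7 0.  0.  0.  0. ]
 [0.1 0.1 0.3 0.8 0.9 0.9 0.8 0.8 0.9 0.8 0.  0.  0.1 0.1]
 [0.1 0.1 0.3 0.8 0.9 0.8 0.8 0.8 0.9 0.8 0.  0.  0.1 0.1]
 [0.  0.1 0.2 0.7 0.9 0.9 0.8 0.9 0.9 0.8 0.  0.  0.1 0.1]
 [0.  0.1 0.2 0.7 0.8 0.8 0.9 0.8 0.9 0.8 0.  0.  0.1 0.1]
 [0.  0.1 0.1 0.6 0.9 0.9 0.8 0.7 0.9 0.8 0.2 0.  0.  0.1]
 [0.  0.1 0.1 0.6 0.9 0.8 0.4 0.4 0.8 0.9 0.4 0.  0.  0.1]
 [0.  0.1 0.1 0.6 0.8 0.8 0.5 0.6 0.8 0.9 0.6 0.  0.  0.1]
 [0.  0.  0.1 0.5 0.8 0.8 0.8 0.8 0.9 0.9 0.8 0.  0.  0.1]
 [0.  0.  0.1 0.4 0.7 0.8 0.8 0.8 0.7 0.7 0.5 0.  0.  0.1]
 [0.  0.  0.1 0.2 0.3 0.2 0.2 0.3 0.2 0.2 0.2 0.  0.  0.1]
 [0.  0.  0.1 0.1 0.1 0.1 0.1 0.1 0.1 0.1 0.1 0.  0.  0.1]
 [0.  0.  0.1 0.1 0.1 0.1 0.1 0.1 0.1 0.  0.  0.  0.  0.1]
 [0.  0.  0.  0.  0.  0.  0.  0.  0.  0.  0.  0.  0.  0.1]
 [0.  0.  0.  0.  0.  0.  0.  0.  0.  0.  0.  0.  0.  0.1]]
[0.  0.  0.  0.1 0.1 0.3 0.8 0.9 0.9 0.8 0.8 0.9 0.8 0.  0.  0.1 0.1 0.1
 0.1 0. ]
(array([ 0.47216038, -0.19498944,  1.07006991]), np.float64(33.682424330613614))
```

Run:
```python
from h import *;from station import ctrl
o=ctrl.get_obs();print(o['clock'],o['ee_pos'],goto(o,[.4694,-.1966,.0355],1.089))
```

```text
7.675 [ 0.47140667 -0.1965029   0.04745096] [ 0.0119 -0.001  -0.0017  0.001   0.0011 -0.0001]
```

{"name": "jog_arm", "arguments": {"increments": [[[0, -0.001, -0.0017, 0.001, 0.001, 0], [0.002, -0.001, -0.0017, 0.001, 0.001, 0], [0.005, -0.001, -0.0017, 0.001, 0.001, 0], [0.008, -0.001, -0.0017, 0.001, 0.001, 0], [0.01, -0.001, -0.0017, 0.001, 0.001, 0], [0.0115, -0.001, -0.0017, 0.001, 0.001, 0], [0.012, -0.001, -0.0017, 0.001, 0.001, 0], [0.012, -0.001, -0.0017, 0.001, 0.001, 0]]]}}

```text
clock: 8.68
ee_pos: [0.4694, -0.1966, 0.0355]
tool_rot: [[0.0, 0.463, 0.886], [0.0, 0.886, -0.463], [-1.0, 0.0, 0.0]]
ft_force: [0.1, 0.0, 0.7]
finger_gap: 0.157
```

Run:
```python
from slot import *;from station import ctrl,optics
o=ctrl.get_obs();print(o['clock'],o['ee_pos'],o['ft_force'])
s=optics.snapshot("side"); np.savez("side3.npz",**s)
c=(235,205,85,65)
cv2.imwrite('pics/side4.png',cv2.resize(s['color'][c[1]:c[1]+c[3],c[0]:c[0]+c[2],::-1],None,fx=9,fy=9,interpolation=2))
```

```text
8.675 [ 0.46944638 -0.19660908  0.03545267] [0.10455322 0.00913256 0.72955157]
```

View pics/side4.png

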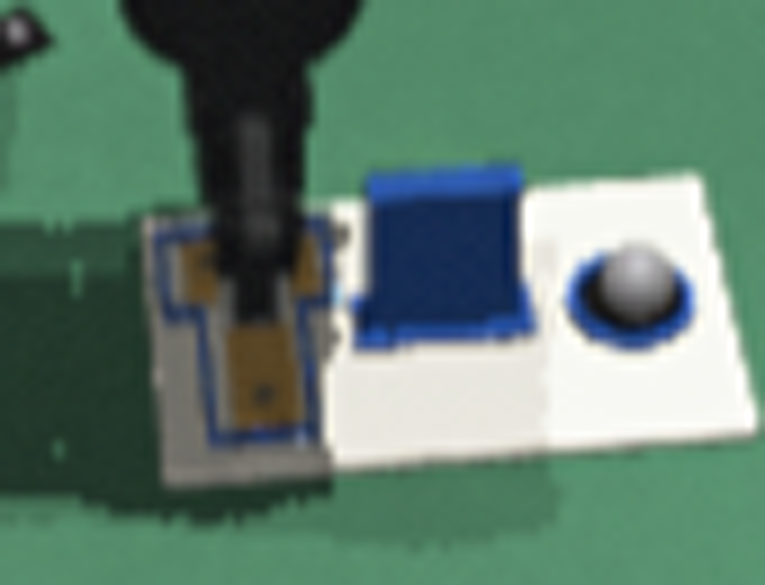

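Run:
```python
from slot import *
s=dict(np.load("side3.npz"));c=s["color"].astype(float)
m=np.clip(((c[...,0]-c[...,2])/(c.sum(2)+1)-.03)/.27,0,1); m[c[...,1]>c[...,0]*1.2]=0
for w0 in (241,):
    wt=np.ones_like(m); wt[:w0]=0
    print(fit2(s,BR[:2],[.4714,-.1965,1.089],.0355-.0288,m,(249,226,26,32),wt,True))
img=cv2.resize(s['color'][222:262,245:280,::-1],None,fx=15,fy=15,interpolation=2)
def dr(P,col): cv2.polylines(img,[np.round((proj(s,P)-[245,222]+.5)*15-.5).astype(int).astype(np.int32)],True,col,1)
t=[.5221,-.229,-.482];cc,ss=np.cos(t[2]),np.sin(t[2])
def L(x,y,z):return np.c_[cc*x-ss*y+t[0],ss*x+cc*y+t[1],np.full(len(x),z)]
bx=np.array([-47,9,9,35,35,9,9,-47])/1e3; by=np.array([-11,-11,-22,-22,22,22,11,11])/1e3
gx=np.array([-51,5,5,39,39,5,5,-51])/1e3; gy=np.array([-15,-15,-26,-26,26,26,15,15])/1e3
dr(L(-.062-by,.006+bx,.011),(0,0,255));dr(L(-.062-gy,.006+gx,.011),(255,0,255))
cv2.imwrite("pics/f4.png",img)
```

```text
(array([ 0.47138344, -0.19509734,  1.09362039]), np.float64(24.964276731159806))
```

View pics/f4.png

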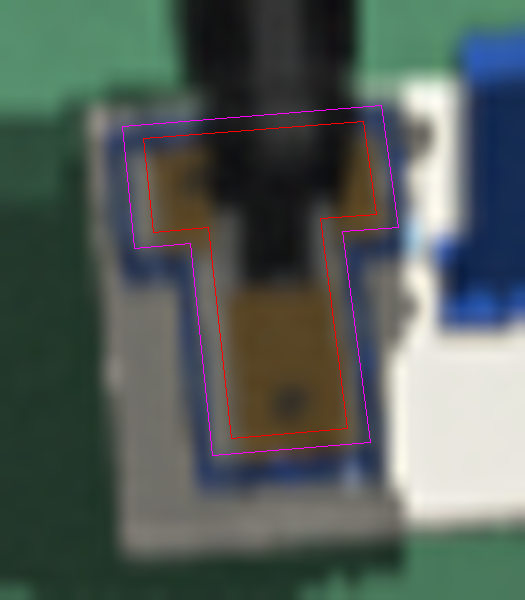

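{"name": "jog_arm", "arguments": {"increments": [[[0, 0.0005, -0.0008, 0, 0, 0], [0, 0.001, -0.0015, 0, 0, 0], [0, 0.001, -0.0015, 0, 0, 0], [0.0005, 0.001, -0.0015, 0, 0, 0], [0.001, 0.001, -0.0015, 0, 0, 0], [0.001, 0.001, -0.0015, 0, 0, 0]]]}}

```text
clock: 9.48
ee_pos: [0.4686, -0.1951, 0.0347]
tool_rot: [[0.0, 0.463, 0.886], [-0.0, 0.886, -0.463], [-1.0, 0.0, 0.0]]
ft_force: [-1.8, 1.6, 4.7]
finger_gap: 0.156
```

{"name": "jog_arm", "arguments": {"increments": [[[0, 0, 0, 0, 0, 0], [0, 0, 0, 0, 0, 0], [0, 0, 0, 0, 0, 0], [0, 0, 0, 0, 0, 0], [0, 0, 0, 0, 0, 0], [0, 0, 0, 0, 0, 0]]], "jaw": 0.6}}

```text
clock: 10.22
ee_pos: [0.4687, -0.1951, 0.0348]
tool_rot: [[0.0, 0.463, 0.886], [-0.0, 0.886, -0.463], [-1.0, 0.0, 0.0]]
ft_force: [0.2, 0.2, 0.8]
finger_gap: 0.598
```

{"name": "jog_arm", "arguments": {"increments": [[[-0.005, 0, 0, 0, 0, 0], [-0.02, 0, 0, 0, 0, 0], [-0.045, 0, 0, 0, 0, 0], [-0.075, 0, 0, 0, 0, 0], [-0.1, 0, 0, 0, 0, 0], [-0.115, 0, 0, 0, 0, 0], [-0.12, 0, 0, 0, 0, 0], [-0.12, 0, 0, 0, 0, 0]]]}}

```text
clock: 11.22
ee_pos: [0.4684, -0.195, 0.1545]
tool_rot: [[-0.0, 0.463, 0.886], [0.0, 0.886, -0.463], [-1.0, 0.0, -0.0]]
ft_force: [-0.2, 0.0, -0.2]
finger_gap: 0.602
```

Run:
```python
from slot import *;from station import ctrl,optics
o=ctrl.get_obs();print(o['clock'],o['ee_pos'],o['ft_force'])
s=optics.snapshot("side"); np.savez("side4.npz",**s)
cv2.imwrite('pics/side5.png',cv2.resize(s['color'][205:270,235:320,::-1],None,fx=9,fy=9,interpolation=2))
q=[.5225,-.2302]
print(goto(o,[*q,.13],1.089))
```

```text
11.225 [ 0.46844887 -0.19497409  0.15445624] [-0.16549603  0.00473042 -0.17758933]
[ 0.0244 -0.0062  0.0642 -0.     -0.0002 -0.0001]
```

View pics/side5.png

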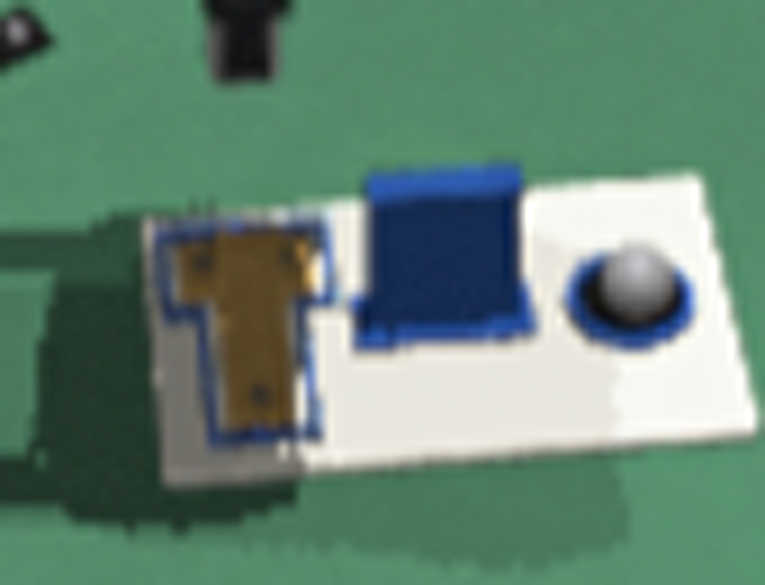

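Run:
```python
from slot import *
s=dict(np.load("side4.npz"));P=pts(s);c=s["color"].astype(float)
m=((c[...,0]-c[...,2])/(c.sum(2)+1)>.2)&(c[...,1]<c[...,0]*1.2); m[:231]=0;m[253:]=0;m[:,:252]=0;m[:,272:]=0
for v in range(231,253):
    z=P[v][m[v]][:,2]; 
    if len(z):print(v,len(z),np.median(z).round(4),end=' | ')
print()
for (u,v) in[(258,256),(285,248),(312,240),(290,230),(256,250)]: print((u,v),np.median(P[v-1:v+2,u-2:u+3,2]).round(4))
```

```text
231 5 0.0433 | 232 11 0.0419 | 233 11 0.0402 | 234 10 0.0376 | 235 13 0.0327 | 236 13 0.0278 | 237 11 0.0265 | 238 7 0.0216 | 239 6 0.0178 | 240 6 0.0124 | 241 6 0.012 | 242 7 0.0118 | 243 7 0.0115 | 244 7 0.0117 | 245 7 0.0097 | 246 7 0.0095 | 247 6 0.0109 | 248 4 0.0117 | 249 4 0.0104 | 250 6 0.0121 | 251 6 0.0094 | 
(258, 256) 0.0057
(285, 248) 0.0057
(312, 240) 0.0069
(290, 230) 0.0508
(256, 250) 0.0069
```

Run:
```python
from h import *;from station import ctrl
print(goto(ctrl.get_obs(),[.5222,-.2308,.13],1.089))
```

```text
[ 0.0241 -0.0069  0.0644 -0.     -0.0008 -0.0002]
```

{"name": "jog_arm", "arguments": {"increments": [[[0.002, -0.001, 0.005, 0, 0, 0], [0.008, -0.002, 0.02, 0, 0, 0], [0.014, -0.004, 0.04, 0, 0, 0], [0.02, -0.006, 0.056, 0, 0, 0], [0.024, -0.007, 0.0644, 0, -0.001, 0], [0.024, -0.007, 0.0644, 0, -0.001, 0]]]}}

```text
clock: 12.02
ee_pos: [0.5221, -0.2309, 0.1293]
tool_rot: [[-0.001, 0.463, 0.886], [0.001, 0.886, -0.463], [-1.0, 0.0, -0.001]]
ft_force: [-0.1, -0.3, -0.4]
finger_gap: 0.6
```

{"name": "jog_arm", "arguments": {"increments": [[[0.005, 0, 0, 0, 0, 0], [0.018, 0, 0, 0, 0, 0], [0.035, 0, 0, 0, 0, 0], [0.052, 0, 0, 0, 0, 0], [0.066, 0, 0, 0, 0, 0], [0.074, 0, 0, 0, 0, 0], [0.076, 0, 0, 0, 0, 0], [0.076, 0, 0, 0, 0, 0]]]}}

```text
clock: 13.02
ee_pos: [0.5221, -0.2309, 0.0535]
tool_rot: [[-0.0, 0.463, 0.886], [0.001, 0.886, -0.463], [-1.0, 0.0, -0.001]]
ft_force: [-0.4, 0.2, 0.1]
finger_gap: 0.601
```

Run:
```python
from slot import *;from station import ctrl,optics
o=ctrl.get_obs();print(o['clock'],o['ee_pos'],o['ft_force'],goto(o,[.5222,-.2308,.054],1.089))
s=optics.snapshot("side"); np.savez("side5.npz",**s)
cv2.imwrite('pics/side6.png',cv2.resize(s['color'][195:270,225:320,::-1],None,fx=8,fy=8,interpolation=2))
```

```text
13.025 [ 0.52213799 -0.23093924  0.05353306] [-0.36653653  0.16972099  0.09055583] [-0.0005  0.0002 -0.     -0.0001 -0.0006 -0.0003]
```

View pics/side6.png

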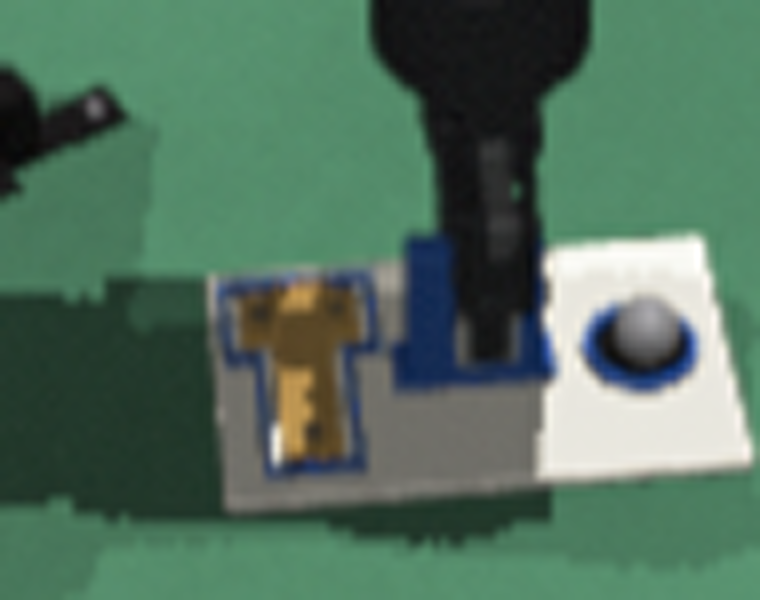

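{"name": "jog_arm", "arguments": {"increments": [[[0, 0, -0.001, 0, 0, 0], [0, 0, -0.002, 0, 0, 0], [0, 0, -0.002, 0, 0, 0]]]}}

```text
clock: 13.45
ee_pos: [0.5204, -0.23, 0.0539]
tool_rot: [[0.0, 0.463, 0.886], [0.0, 0.886, -0.463], [-1.0, 0.0, -0.0]]
ft_force: [0.2, -1.0, -0.1]
finger_gap: 0.603
```

{"name": "jog_arm", "arguments": {"increments": [[[0, 0, 0, 0, 0, 0], [0, 0, 0, 0, 0, 0], [0, 0, 0, 0, 0, 0], [0, 0, 0, 0, 0, 0], [0, 0, 0, 0, 0, 0], [0, 0, 0, 0, 0, 0], [0, 0, 0, 0, 0, 0], [0, 0, 0, 0, 0, 0]]], "jaw": 0, "squeeze": 25}}

```text
clock: 14.45
ee_pos: [0.5206, -0.2299, 0.054]
tool_rot: [[0.0, 0.463, 0.886], [0.0, 0.886, -0.463], [-1.0, 0.001, 0.0]]
ft_force: [2.4, 3.6, 4.6]
finger_gap: 0.134
```

{"name": "jog_arm", "arguments": {"increments": [[[0, 0, 0, 0, 0, 0], [0, 0, 0, 0, 0, 0], [0, 0, 0, 0, 0, 0]]], "squeeze": 70}}

```text
clock: 14.82
ee_pos: [0.5206, -0.23, 0.0541]
tool_rot: [[0.0, 0.463, 0.886], [0.0, 0.886, -0.463], [-1.0, 0.0, 0.0]]
ft_force: [0.6, 2.7, 5.0]
finger_gap: 0.131
```

Run:
```python
from slot import *;from station import ctrl,optics
o=ctrl.get_obs();print(o['clock'],o['ee_pos'],o['ft_force'],o['torque'])
s=optics.snapshot("side"); np.savez("side6.npz",**s)
cv2.imwrite('pics/side7.png',cv2.resize(s['color'][195:270,225:320,::-1],None,fx=8,fy=8,interpolation=2))
```

```text
14.825 [ 0.52058812 -0.23003168  0.05408653] [0.58926075 2.70028904 5.03412563] [ 0.33018133 -0.14752577 -0.02114747]
```

View pics/side7.png

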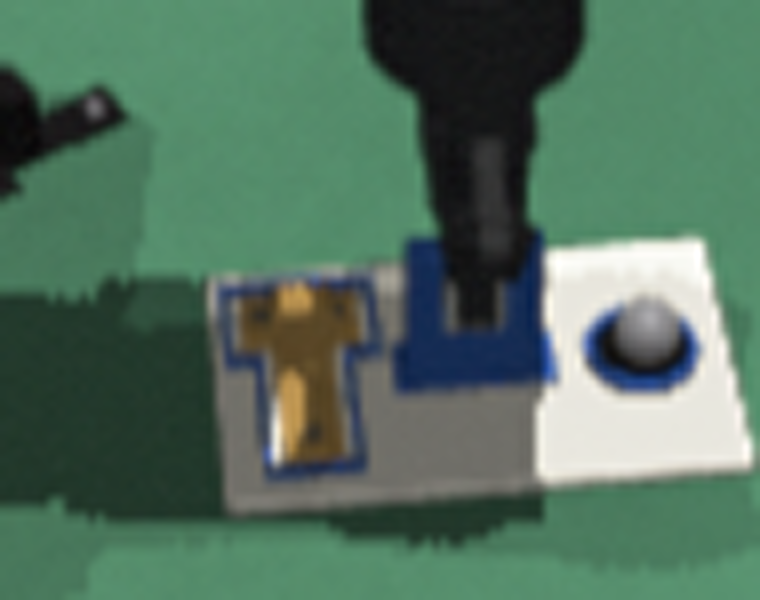

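Gripped mid-grip, ball still in its pocket (crop ~645,335). Lift gently.

{"name": "jog_arm", "arguments": {"increments": [[[-0.0005, 0, 0, 0, 0, 0], [-0.002, 0, 0, 0, 0, 0], [-0.005, 0, 0, 0, 0, 0], [-0.009, 0, 0, 0, 0, 0], [-0.014, 0, 0, 0, 0, 0], [-0.019, 0, 0, 0, 0, 0], [-0.024, 0, 0, 0, 0, 0], [-0.029, 0, 0, 0, 0, 0], [-0.033, 0, 0, 0, 0, 0], [-0.036, 0, 0, 0, 0, 0], [-0.038, 0, 0, 0, 0, 0], [-0.038, 0, 0, 0, 0, 0]]]}}

```text
clock: 16.38
ee_pos: [0.5206, -0.23, 0.0922]
tool_rot: [[0.001, 0.463, 0.886], [0.0, 0.886, -0.463], [-1.0, 0.0, 0.0]]
ft_force: [0.2, -0.1, -5.5]
finger_gap: 0.127
```

Run:
```python
from slot import *;from station import ctrl,optics
o=ctrl.get_obs();print(o['clock'],o['ee_pos'],o['ft_force'],o['torque'],o['finger_gap'])
s=optics.snapshot("side"); np.savez("side7.npz",**s)
cv2.imwrite('pics/side8.png',cv2.resize(s['color'][185:260,225:320,::-1],None,fx=8,fy=8,interpolation=2))
print(goto(o,[.5728,.2475,.158],1.089))
```

```text
16.375 [ 0.52060427 -0.23001979  0.09215567] [ 0.20559594 -0.14582337 -5.50721865] [-0.00050808  0.03285588 -0.03415814] 0.1271505554933393
[-6.570e-02  4.474e-01 -1.750e-01 -0.000e+00  5.000e-04 -4.000e-04]
```

View pics/side8.png

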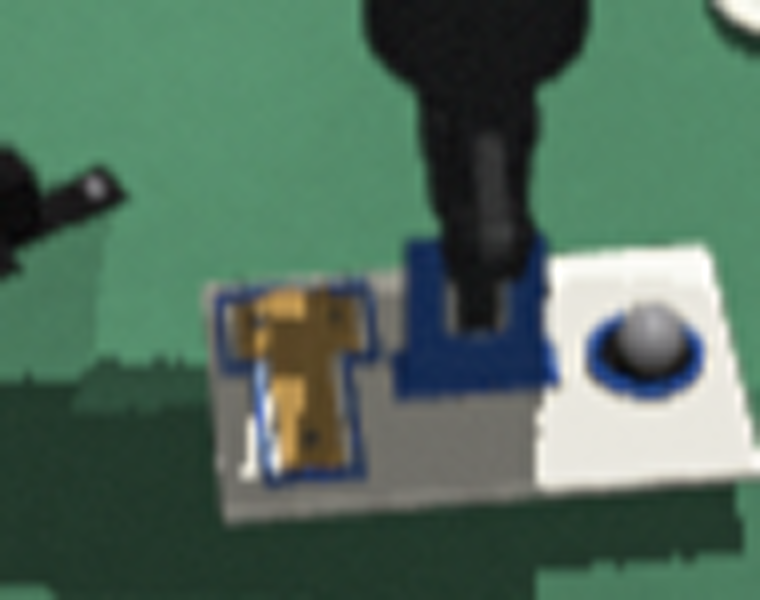

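{"name": "jog_arm", "arguments": {"increments": [[[-0.001, 0, 0, 0, 0, 0], [-0.004, 0, 0, 0, 0, 0], [-0.009, 0, 0, 0, 0, 0], [-0.016, 0, 0, 0, 0, 0], [-0.024, 0, 0, 0, 0, 0], [-0.033, 0, 0, 0, 0, 0], [-0.042, 0, 0, 0, 0, 0], [-0.05, 0, 0, 0, 0, 0], [-0.057, 0, 0, 0, 0, 0], [-0.062, 0, 0, 0, 0, 0], [-0.065, 0, 0, 0, 0, 0], [-0.066, 0, 0, 0, 0, 0]]]}}

```text
clock: 17.92
ee_pos: [0.5205, -0.23, 0.158]
tool_rot: [[0.0, 0.463, 0.886], [0.0, 0.886, -0.463], [-1.0, 0.0, 0.0]]
ft_force: [0.3, 0.5, -5.9]
finger_gap: 0.13
```

{"name": "jog_arm", "arguments": {"increments": [[[0, 0.001, -0.0005, 0, 0, 0], [0, 0.005, -0.002, 0, 0, 0], [0, 0.011, -0.0045, 0, 0, 0], [0, 0.019, -0.0075, 0, 0, 0], [0, 0.028, -0.011, 0, 0, 0], [0, 0.038, -0.015, 0, 0, 0], [0, 0.048, -0.019, 0, 0, 0], [0, 0.057, -0.0225, 0, 0, 0], [0, 0.065, -0.0255, 0, 0, 0], [0, 0.071, -0.028, 0, 0, 0], [0, 0.075, -0.0295, 0, 0, 0], [0, 0.076, -0.03, 0, 0, 0]]]}}

```text
clock: 19.42
ee_pos: [0.5292, -0.1486, 0.1581]
tool_rot: [[0.0, 0.463, 0.886], [0.0, 0.886, -0.463], [-1.0, 0.0, 0.0]]
ft_force: [-0.2, 0.6, -5.5]
finger_gap: 0.135
```

Run:
```python
from slot import *;from station import ctrl,optics
o=ctrl.get_obs();print(o['clock'],o['ee_pos'],o['ft_force'],o['torque'],o['qvel'].round(3))
s=optics.snapshot("side")
cv2.imwrite('pics/side9.png',s['color'][:,:,::-1])
print(goto(o,[.5728,.2475,.158],1.089))
```

```text
19.425 [ 0.52915245 -0.14859707  0.15809724] [-0.15856444  0.61431436 -5.45141955] [ 0.00693721  0.00868228 -0.03383136] [ 0.008 -0.004  0.005 -0.001 -0.003  0.014]
[ 2.000e-04  3.712e-01 -1.448e-01  1.000e-04  1.000e-04 -4.000e-04]
```

View pics/side9.png

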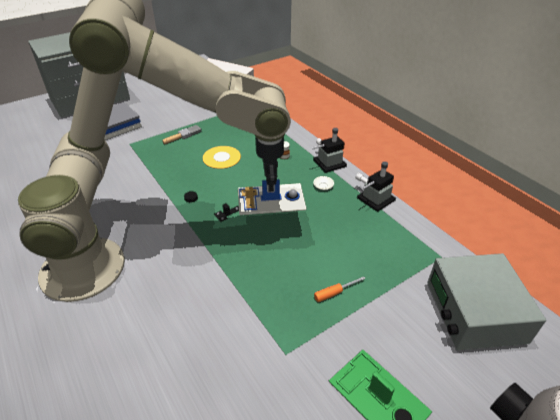

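{"name": "jog_arm", "arguments": {"increments": [[[0, 0.001, -0.0005, 0, 0, 0], [0, 0.005, -0.002, 0, 0, 0], [0, 0.011, -0.0045, 0, 0, 0], [0, 0.019, -0.0075, 0, 0, 0], [0, 0.028, -0.011, 0, 0, 0], [0, 0.038, -0.015, 0, 0, 0], [0, 0.048, -0.019, 0, 0, 0], [0, 0.057, -0.0225, 0, 0, 0], [0, 0.065, -0.0255, 0, 0, 0], [0, 0.071, -0.028, 0, 0, 0], [0, 0.075, -0.0295, 0, 0, 0], [0, 0.076, -0.03, 0, 0, 0]]]}}

```text
clock: 20.98
ee_pos: [0.5378, -0.0673, 0.1581]
tool_rot: [[0.0, 0.463, 0.886], [0.0, 0.886, -0.463], [-1.0, 0.0, 0.0]]
ft_force: [-0.1, -1.0, -6.3]
finger_gap: 0.128
```

{"name": "jog_arm", "arguments": {"increments": [[[0, 0.001, -0.0005, 0, 0, 0], [0, 0.005, -0.002, 0, 0, 0], [0, 0.011, -0.0045, 0, 0, 0], [0, 0.019, -0.0075, 0, 0, 0], [0, 0.028, -0.011, 0, 0, 0], [0, 0.038, -0.015, 0, 0, 0], [0, 0.048, -0.019, 0, 0, 0], [0, 0.057, -0.0225, 0, 0, 0], [0, 0.065, -0.0255, 0, 0, 0], [0, 0.071, -0.028, 0, 0, 0], [0, 0.075, -0.0295, 0, 0, 0], [0, 0.076, -0.03, 0, 0, 0]]]}}

```text
clock: 22.48
ee_pos: [0.5464, 0.0141, 0.1581]
tool_rot: [[0.0, 0.463, 0.886], [0.0, 0.886, -0.463], [-1.0, 0.0, 0.0]]
ft_force: [0.6, 0.5, -6.3]
finger_gap: 0.133
```

{"name": "jog_arm", "arguments": {"increments": [[[0, 0.001, -0.0005, 0, 0, 0], [0, 0.005, -0.002, 0, 0, 0], [0, 0.011, -0.0045, 0, 0, 0], [0, 0.019, -0.0075, 0, 0, 0], [0, 0.028, -0.011, 0, 0, 0], [0, 0.038, -0.015, 0, 0, 0], [0, 0.048, -0.019, 0, 0, 0], [0, 0.057, -0.0225, 0, 0, 0], [0, 0.065, -0.0255, 0, 0, 0], [0, 0.071, -0.028, 0, 0, 0], [0, 0.075, -0.0295, 0, 0, 0], [0, 0.076, -0.03, 0, 0, 0]]]}}

```text
clock: 23.98
ee_pos: [0.5551, 0.0955, 0.1581]
tool_rot: [[0.0, 0.463, 0.886], [0.0, 0.886, -0.463], [-1.0, 0.0, 0.0]]
ft_force: [-0.4, 0.4, -5.3]
finger_gap: 0.127
```

Run:
```python
from slot import *;from station import ctrl,optics
o=ctrl.get_obs();print(o['clock'],o['ee_pos'],o['ft_force'],o['torque'],o['qvel'].round(3))
s=optics.snapshot("side")
cv2.imwrite('pics/side10.png',cv2.resize(s['color'][90:240,150:350,::-1],None,fx=4,fy=4,interpolation=2))
print(goto(o,[.5728,.2475,.158],1.089))
```

```text
23.975 [0.55505229 0.09548764 0.15811083] [-0.38633016  0.42981331 -5.28409364] [-0.01955835 -0.09125129 -0.01020208] [ 0.009  0.002 -0.003 -0.004  0.002  0.007]
[ 1.00e-04  1.43e-01 -5.47e-02  4.00e-04  2.00e-04 -2.00e-04]
```

View pics/side10.png

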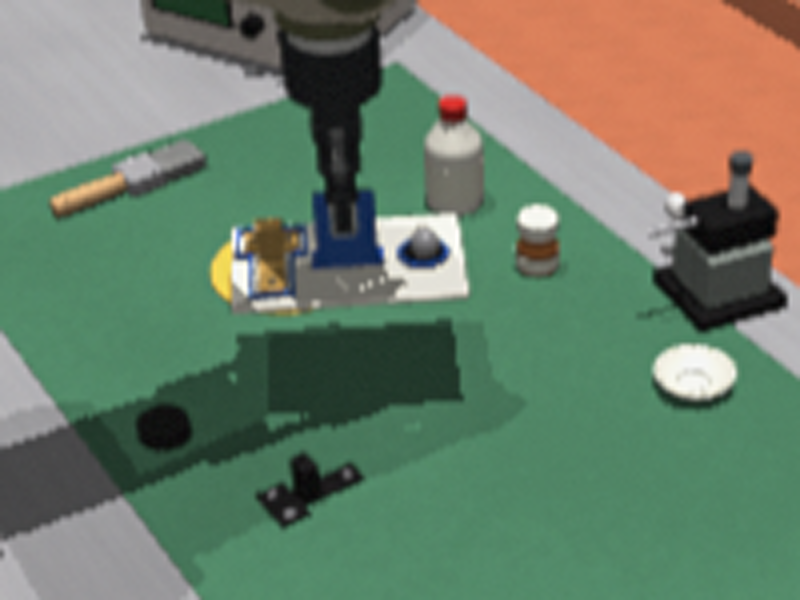

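{"name": "jog_arm", "arguments": {"increments": [[[0, 0.001, -0.0005, 0, 0, 0], [0, 0.005, -0.002, 0, 0, 0], [0, 0.011, -0.0045, 0, 0, 0], [0, 0.019, -0.0075, 0, 0, 0], [0, 0.028, -0.011, 0, 0, 0], [0, 0.037, -0.0145, 0, 0, 0], [0, 0.046, -0.018, 0, 0, 0], [0, 0.054, -0.021, 0, 0, 0], [0, 0.061, -0.0235, 0, 0, 0], [0, 0.067, -0.0257, 0, 0, 0], [0, 0.071, -0.0272, 0, 0, 0], [0, 0.072, -0.0275, 0, 0, 0]]]}}

```text
clock: 25.52
ee_pos: [0.564, 0.1722, 0.1581]
tool_rot: [[0.0, 0.463, 0.886], [0.0, 0.886, -0.463], [-1.0, 0.0, 0.0]]
ft_force: [-0.3, -0.9, -6.3]
finger_gap: 0.13
```

{"name": "jog_arm", "arguments": {"increments": [[[0, 0.001, -0.0005, 0, 0, 0], [0, 0.005, -0.002, 0, 0, 0], [0, 0.011, -0.0045, 0, 0, 0], [0, 0.019, -0.0075, 0, 0, 0], [0, 0.028, -0.011, 0, 0, 0], [0, 0.037, -0.0145, 0, 0, 0], [0, 0.046, -0.018, 0, 0, 0], [0, 0.054, -0.021, 0, 0, 0], [0, 0.061, -0.0235, 0, 0, 0], [0, 0.067, -0.0257, 0, 0, 0], [0, 0.07, -0.027, 0, 0, 0], [0, 0.071, -0.0272, 0, 0, 0]]]}}

```text
clock: 27.02
ee_pos: [0.5728, 0.2478, 0.1581]
tool_rot: [[0.0, 0.463, 0.886], [0.0, 0.886, -0.463], [-1.0, 0.0, 0.0]]
ft_force: [-0.8, -0.7, -6.7]
finger_gap: 0.132
```

{"name": "jog_arm", "arguments": {"increments": [[[0, 0, 0, 0, 0, 0], [0, 0, 0, 0, 0, 0], [0, 0, 0, 0, 0, 0], [0, 0, 0, 0, 0, 0], [0, 0, 0, 0, 0, 0], [0, 0, 0, 0, 0, 0]]]}}

```text
clock: 27.78
ee_pos: [0.5728, 0.2478, 0.1581]
tool_rot: [[0.0, 0.463, 0.886], [0.0, 0.886, -0.463], [-1.0, 0.0, 0.0]]
ft_force: [0.0, -0.5, -5.6]
finger_gap: 0.133
```

Run:
```python
from slot import *;from station import ctrl,optics
o=ctrl.get_obs();print(o['clock'],o['ee_pos'],o['ft_force'],o['torque'],o['qvel'].round(3),o['finger_gap'])
print(goto(o,[.5728,.2475,.158],1.089))
s=optics.snapshot("side");P=pts(s);np.savez("sideF.npz",**s)
cv2.imwrite('pics/side11.png',cv2.resize(s['color'][80:200,140:300,::-1],None,fx=5,fy=5,interpolation=2))
# tray plate: white points -> plane fit
c=s["color"].astype(float); h=cv2.cvtColor(s["color"],cv2.COLOR_RGB2HSV)
m=(h[...,1]<35)&(np.abs(P[...,2]-.108)<.02)&(np.abs(P[...,0]-o['ee_pos'][0])<.11)&(np.abs(P[...,1]-o['ee_pos'][1])<.11)
q=P[m]; A=np.c_[q[:,:2]-o['ee_pos'][:2],np.ones(len(q))]; k=np.ones(len(q),bool)
for _ in range(5):
    x=np.linalg.lstsq(A[k],q[k,2],rcond=None)[0]; k=np.abs(A@x-q[:,2])<.005
print("plane",x,k.sum(),"tilt deg",np.degrees(np.hypot(*x[:2])))
b=(c[...,2]>1.4*c[...,1])&(P[...,2]>.125)&(P[...,2]<.2)&(np.abs(P[...,0]-.573)<.1)&(np.abs(P[...,1]-.248)<.1)
print("grip",P[b].mean(0),P[b].min(0),P[b].max(0))
t=optics.snapshot("top");cv2.imwrite('pics/top11.png',cv2.resize(t['color'][140:290,80:280,::-1],None,fx=4,fy=4,interpolation=2))
```

```text
27.775 [0.57276438 0.24779378 0.15809045] [ 1.11124299e-03 -4.69832590e-01 -5.60635405e+00] [ 0.01537771  0.03934785 -0.00125338] [ 0.    -0.001 -0.001  0.002  0.    -0.001] 0.1325837408040744
[ 0.0001 -0.0002  0.0002  0.0005  0.0001 -0.0001]
plane [0.00443715 0.00462284 0.11012566] 547 tilt deg 0.3671358065962929
grip [0.57212146 0.2420018  0.14668231] [0.54991275 0.22843446 0.12501377] [0.59344172 0.25472838 0.17772586]
```

View pics/side11.png

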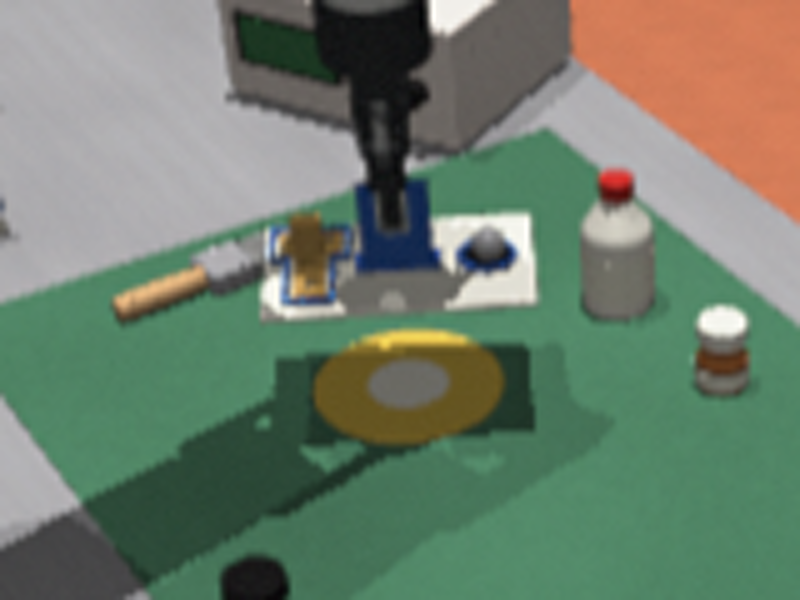

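View pics/top11.png

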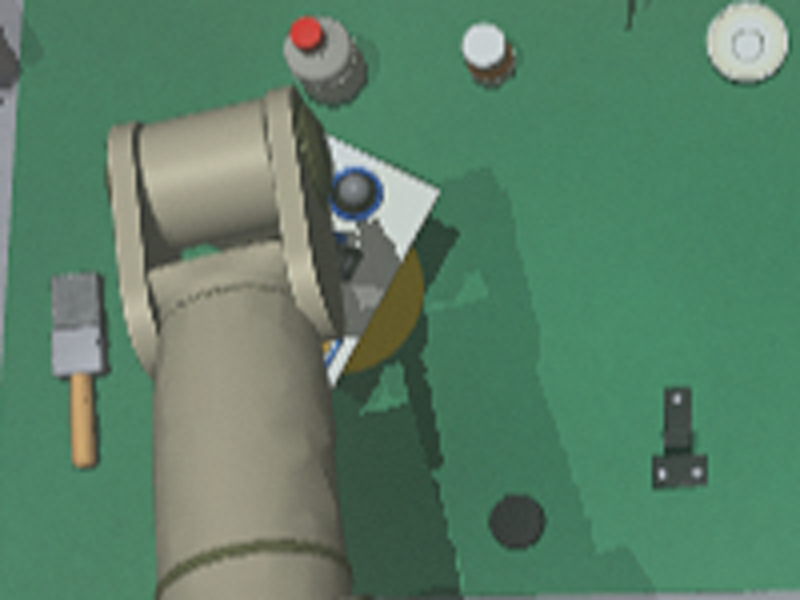

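```bash
python3 -c "
from station import ctrl;print(ctrl.close_job())"
```

```text
the job is handed in; nothing more can be done
None
```

The brass bracket lies in the tray's T-shaped compartment, head towards the tray's +y. The tray is held still over the yellow pad with the ball in its pocket. I handed the job in at about 28 s.

**Last checks before handing in:**
- **Position:** the TCP is within 1 mm of the pad centre I measured (0.573, 0.248). The two cameras differ by about 3.5 mm on that centre. The grip's blue pixels average (0.572, 0.242), but the camera sees mostly the near face of the grip.
- **Height:** the tray's underside is about 0.104 m above the bench, so about 10 cm above the pad.
- **Level and still:** the depth fit of the plate shows about 0.4° of tilt, and joint speeds are near zero.
- **Grip and load:** the gripper opening is steady at 0.13 with about 5.6 N hanging on the wrist.
- **Bracket:** after letting go on the bench, the depth image showed it flat. It was close to the compartment's narrow-end wall but inside it. In the final picture it is still in the compartment.
- **Other things:** the bystanders in the final pictures (black bracket, dish, jar, flask, brush and cap) look undisturbed. The screwdriver lay outside those crops; it last appeared in its place earlier in the carry.

No check failed. The one disagreement was a steady offset of about 2 to 3 mm between the two cameras. I averaged their readings and corrected the bracket's placing from the side view before letting go.

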